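# Close up the stamping press

## Task

Get the leather stamping press ready to stamp: first take the brass weight off the sliding bed and stand it upright in the dark wooden tray, then slide the bed fully home under the head, and last push the yellow guard shut until it clicks into its catch. The bed binds if it is pushed off its centre line, so push squarely at the white mark on its blue bar and do not force it, and leave the bowl, the jar and the foil roll where they stand.

Things in the scene. Friction and masses are not known exactly. Their poses are not given: they have to be found in the camera images.
- press: Grey bench-top stamping press, fixed; place and yaw vary. Origin on the table; x is the way the bed slides in (roughly away from the robot), y to its left, z up. Base slab x -230 to +170, y +-115 mm, 15 mm high; on it two guides along x (y +-53 mm, tops 45 mm above the table) with a slot between. Two slim posts 110 mm high at x -92: y +106 (hinge) and y -103 mm (catch).
- press_head (a point): Centre of the underside of the press's brass stamping head, 80 mm above the table: head 90 x 90 x 20 mm. Axes as the press's. Above it a cross beam, x -22 to +48 mm and y +-118 mm from this point, 140 to 190 mm above the table, on two columns; tommy lever above that, up to 260 mm.
- bed_push (a point): Middle of the rear face (towards -x) of the blue push bar of the sliding bed, at the white mark, 73 mm above the table. x is the way the bed slides in. Bar 12 mm thick, 130 mm wide (y), top 93 mm above the table. The bed has slight play in its guides: pushed over about 20 mm off the centre line it skews and jams; within 8 mm it slides, with 3 to 9 N. Starts 90 to 145 mm out.
- bed_plate (a point): Middle of the top of the tan blank (85 x 80 mm, 2 mm thick) on the aluminium bed plate, 55 mm above the table, 83 mm in front of bed_push; axes as the bed's. The plate, with the bar at its rear end, is 150 mm long (x) and 130 mm wide. The bed is loose, 0.6 to 1.1 kg, and cannot be lifted out of its guides.
- bed_home (a point): Point fixed to the press where bed_push lies when the bed is fully home against its end stop; axes as the press's. The bed slides along this x axis, from negative x to 0.
- guard (a joint): Hinge angle of the yellow guard door, rad: 0 shut, grows as it opens towards the robot and the left; starts 1.5 to 1.75. A sprung ball catch resists from about 0.07 and then holds it at 0; shutting takes up to about 10 N at mid-panel. Elsewhere it stays about where it is left. It cannot shut while the bed is out.
- guard_hinge (a point): On the guard's upright hinge axis (press x -92, y +90 mm), 82 mm above the table, half-way up the panel. Its axes turn with the guard: the panel runs from the hinge along -y, its outer face looks to -x; shut, they are the press's axes.
- guard_mid (a point): Middle of the guard's outer face (the one to push), 88 mm from the hinge axis, 82 mm above the table; axes turn with the guard, outer face to -x. The panel is 10 mm thick, 60 mm high (52 to 112 mm above the table) and reaches from 8 to 168 mm from the hinge axis.
- weight_mid (a point): Centre (half-way up) of the brass weight, an upright cylinder 36 mm in diameter and 50 mm tall, 0.3 to 0.55 kg, standing on the tan blank on the bed. It is too tall to go under the head.
- tray_in (a point): Centre of the inner floor (6 mm above the table) of the fixed dark wooden tray, 120 x 120 mm outside, 108 x 108 mm inside, rim 18 mm above the table. Its sides run along its x and y.
- bowl_mid (a point): Centre, half-way up, of a terracotta bowl, 110 mm wide, 42 mm tall. Leave alone.
- jar_mid (a point): Centre, half-way up, of an amber glass jar, 60 mm wide, 85 mm tall. Leave alone.
- foil_mid (a point): Centre, half-way up, of a golden foil roll standing on end, 48 mm wide, 75 mm tall. Leave alone.
There are look-alikes about, which are no part of the job. What is meant by the part that bears weight_mid is not green or pink, and is the smaller of those in its own colour.

How it is judged (in metres and radians):
On the way, in this order (a step that is already met when the one before it is completed fails the run):
1. the brass weight stands upright in the tray, let go (x of weight_mid in the frame of tray_in between -0.038 and 0.038 m and y of weight_mid in the frame of tray_in between -0.038 and 0.038 m and z of weight_mid in the frame of tray_in below 0.029 m and angle between weight_mid's own z axis and vertical below 0.1 rad and contact force between the fingers and weight below 0.1 N and linear speed of weight below 0.03 m/s), for 0.2 s.
2. the bed is fully home (x of bed_push in the frame of bed_home between -0.004 and 0.004 m and z of bed_push in the frame of bed_home between -0.005 and 0.005 m), for 0.2 s.
3. the guard is shut in its catch (value of joint guard below 0.02 rad), for 0.2 s.
At the end, for the whole second after the job is handed in: The weight stands upright (within 0.1 rad) on the tray's floor, its axis within 38 mm of the tray's centre along each side; the bed is within 4 mm of fully home; the guard is shut within 0.02 rad; all at rest (all of step 2 and x of weight_mid in the frame of tray_in between -0.038 and 0.038 m and y of weight_mid in the frame of tray_in between -0.038 and 0.038 m and z of weight_mid in the frame of tray_in below 0.029 m and angle between weight_mid's own z axis and vertical below 0.1 rad and value of joint guard below 0.02 rad and linear speed of each of weight, bed below 0.02 m/s); the robot touches nothing.
It fails at once if the bowl is shifted by more than 25 mm (distance of bowl_mid from where it was at the start of the episode above 0.025 m).
It fails at once if the jar is shifted by more than 25 mm (distance of jar_mid from where it was at the start of the episode above 0.025 m).
It fails at once if the foil roll is shifted by more than 25 mm (distance of foil_mid from where it was at the start of the episode above 0.025 m).
It fails at once if the bed is forced with more than 60 N (contact force between the fingers and bed above 60 N).
It also fails if it takes over 72 s, if anything falls off the work surface, if the arm or the gripper's body presses on something with over 40 N, if the wrist force passes 120 N, or if a joint passes its speed limit or range.

## Robot

A 6-joint arm with a two-finger parallel gripper is mounted at the origin on the work surface. World frame = base frame: x ahead of the robot, y to its left, z up, the work surface at z = 0. Lengths are in mm, angles in rad, forces in N, time in s.
With the tool pointing down it reaches from about 350 to 775 mm from the base axis. Payload 7.3 kg.
Tool frame: the origin (TCP) lies midway between the tips of the shut fingers; the grasp point (between the pads) lies 19 mm behind it; z points along the fingers, y is the line along which they close (so a half turn about z gives the same grasp; the last joint's range is limited). The gripper opens to 92 mm and grips with 3 to 60 N. Pads are 19 mm wide; open, the fingers measure 130 mm over their backs; the gripper's body (75 mm by 190 mm) begins 47 mm behind the grasp point.
Start: joints at [-1.423, 0.342, 1.524, -0, 1.275, -0.146], TCP at [152.058, -502.517, 226.741] pointing down, gripper open.
Joint ranges: [-2.53, 2.53], [-0.77, 2.02], [0.04, 2.7], [-1, 4.14], [0.28, 2.66], [-3.11, 3.11]. Speed limits (rad/s): [2.57, 2.57, 3.14, 3.14, 3.14, 3.14].

## Interface

Orientations are given as [roll, pitch, yaw] about the fixed x, y, z axes, in that order (R = Rz(yaw) Ry(pitch) Rx(roll)).
In Python, from plant import get_obs, capture, camera_model, close_job, search_frame, regions_of, pinpoint gives the robot as it stands. The module is installed in compiled form; this text tells all that it offers.
- The arm moves only by the shell command python3 -m pendant 'ROWS'. ROWS is JSON, one flat list of numbers, 7 for each row, row after row: the shift along the tool's x, y, z in units of 30 mm (1.0 is 30 mm), then the turn, a rotation vector about the tool's x, y, z in units of 4 degrees (1.0 is 4 degrees), then the closure, from -1 (fully open) to 1 (shut), so that 0 is half open. In form: [dx, dy, dz, wx, wy, wz, gripper, dx, dy, dz, wx, wy, wz, gripper, ...]. A call has 1 to 12 rows; each row shifts and turns the commanded pose from where the row before left it, along the tool's axes as they then stand; what a row does not reach is not made up. A row lasts 1/10 s, in which the tool goes at most 50 mm and 8.59 degrees, less where a joint would pass 70% of its speed; a pose out of reach is approached as far as the arm can. A call with a number of a shift or a turn outside -1 to 1 is refused whole. A call with a gripper value outside its range is refused whole. The fingers move at their own pace and stop on an object; the grip force is fixed at half the most. Time passes only in rows, so rows that do not move let the fingers close. It gives the time, the measured TCP pose, the force, the opening and the grip force at its end, in the units of the state.
- get_obs(): the state, without advancing time (a new reading comes with each control period).
- capture(name): name is "scene" or "top"; returns the picture (384x512x3 uint8, red, green, blue); there is no depth.
- camera_model(name): a dict with "fov_y" (degrees; the focal length in pixels is half the picture's height over the tangent of half this angle, whatever the lens; pixels are square), "cx", "cy" (the principal point, pixels), "pose" (4x4, takes a point from camera to world coordinates). Camera axes: x right, y up, looking along -z (the intrinsics and any distortion apply to the point x, -y, -z); pixel columns grow to the right and rows downward; lengths in mm; the calibration is good to about 2 mm. A picture is of the moment at which its call begins. camera_model takes no time and is no camera call.
- close_job(): hands the job in; it is judged then, once.
Trained networks look in the newest picture that a camera, given by its name, has taken for a name from the list of things; names that differ only in an ending like _2 or _b are one class to them, and where a whole thing is asked for, a point or a joint stands for the part that bears it (a point fixed in the world has none). Each returns a list of dicts, best first, with "score" (0 to 1); they miss things now and then, are a little off and sometimes report something else, mostly with a low value. They report only what shows in the picture. A call takes as long as a camera call. They do not tell look-alikes from the thing itself.
- search_frame(camera, thing): "location" ([column, row] in pixels, amid what is visible of it).
- regions_of(camera, thing): "pixels" (384x512 bool, what is visible of it) and "location" ([column, row] in pixels, amid what is visible of it).
- pinpoint(camera, thing): "location" ([column, row] in pixels: a listed point, or the origin of a listed thing).
The state is a dict: "time": time; "joint_positions": joint angles; "dq": joint speeds; "tau": joint torques, N m; "tool_pos": TCP position; "tcp_rot": TCP orientation; "contact_force": force on the tool from outside, world axes, zero at the start; "moment": the same for the moment, N m; "grip_width": finger opening in mm; "finger_force": force on a finger pad.
Only numpy, scipy, OpenCV 4.12 (cv2) and the standard library are available. Lean on these libraries where they do the work, as an engineer would, in place of code of your own. Each camera call takes 0.05 s, during which the arm holds its last target. There are 200 camera calls.

## Working session

There is one attempt and no reset: what is moved stays moved. The work goes in short steps, Python scripts to look and compute and a shell command to move; the robot and the scene stay as the last step left them, time stands still between calls to the robot, and variables do not carry over. Pictures are saved under pics/ and viewed, at most 10 in all, crops included, and the job is handed in when it is done.

```bash
mkdir -p pics; cat > h.py <<'E'
import numpy as np, cv2
from plant import *
def ray(cam,px):
    m=camera_model(cam);f=192/np.tan(np.radians(m['fov_y'])/2);T=np.array(m['pose'])
    d=T[:3,:3]@np.array([(px[0]-m['cx'])/f,-(px[1]-m['cy'])/f,-1.]);return T[:3,3],d/np.linalg.norm(d)
def atz(cam,px,z):
    o,d=ray(cam,px);return o+d*(z-o[2])/d[2]
def proj(cam,p):
    m=camera_model(cam);f=192/np.tan(np.radians(m['fov_y'])/2);T=np.array(m['pose'])
    c=T[:3,:3].T@(np.array(p)-T[:3,3]);return np.array([m['cx']-f*c[0]/c[2],m['cy']+f*c[1]/c[2]])
def tri(r):
    A=np.zeros((3,3));b=np.zeros(3)
    for o,d in r:
        P=np.eye(3)-np.outer(d,d);A+=P;b+=P@o
    p=np.linalg.solve(A,b);return p,[round(float(np.linalg.norm((np.eye(3)-np.outer(d,d))@(p-o))),1) for o,d in r]
def save(cam,n):
    im=capture(cam);cv2.imwrite('pics/'+n,im[:,:,::-1]);return im
E
python3 - <<'E'
from h import *
np.set_printoptions(precision=1,suppress=True)
a=save('scene','s0.png');b=save('top','t0.png')
cv2.imwrite('pics/both.png',cv2.resize(np.hstack([a,b])[:,:,::-1],(800,300)))
for c in('scene','top'):
    m=camera_model(c);print(c,{k:v for k,v in m.items() if k!='pose'});print(np.array(m['pose']))
    for t in 'weight_mid tray_in bed_push bed_plate press_head press guard_hinge guard_mid bed_home bowl_mid jar_mid foil_mid'.split():
        print(t,[(np.round(r['location'],1).tolist(),round(r['score'],2)) for r in pinpoint(c,t)[:5]])
print(get_obs())
E
```

```text
scene {'fov_y': 48.97003298764344, 'cx': 258.3777834589999, 'cy': 189.7804609191907}
[[  -0.8   -0.4    0.5 1187.9]
 [   0.6   -0.4    0.7  757. ]
 [  -0.     0.8    0.6  737.6]
 [   0.     0.     0.     1. ]]
weight_mid [([248.1, 181.5], 0.8), ([293.7, 177.0], 0.73), ([206.5, 179.8], 0.59), ([305.7, 238.6], 0.5), ([348.1, 277.1], 0.45)]
tray_in [([395.6, 258.5], 0.97), ([191.7, 158.7], 0.3)]
bed_push [([268.9, 180.9], 0.58)]
bed_plate [([244.5, 197.4], 0.96), ([246.9, 186.1], 0.62)]
press_head [([205.1, 209.5], 0.81)]
press [([224.7, 230.3], 0.8)]
guard_hinge [([268.2, 199.5], 0.86), ([267.5, 181.7], 0.44)]
guard_mid [([296.0, 190.0], 0.87), ([394.3, 257.8], 0.23)]
bed_home [([239.2, 194.9], 0.82)]
bowl_mid [([231.7, 151.0], 0.95)]
jar_mid [([190.0, 158.2], 0.7), ([207.4, 213.0], 0.63)]
foil_mid [([348.6, 275.2], 0.94)]
top {'fov_y': 54.9506299311095, 'cx': 259.3120780132409, 'cy': 184.74196212136613}
[[  -0.     1.    -0.1  434.9]
 [  -1.    -0.    -0.    -5.7]
 [  -0.     0.1    1.  1130.7]
 [   0.     0.     0.     1. ]]
weight_mid [([333.2, 163.8], 0.83), ([205.1, 188.1], 0.71),
[... 237 characters left out ...]
64)]
guard_hinge [([239.8, 173.1], 0.64)]
guard_mid [([240.6, 206.0], 0.72)]
bed_home [([271.2, 164.1], 0.91)]
bowl_mid [([377.6, 229.7], 0.96), ([269.2, 164.8], 0.22)]
jar_mid [([383.0, 175.6], 0.84), ([263.9, 120.1], 0.19)]
foil_mid [([146.1, 172.0], 0.74), ([277.9, 178.7], 0.72), ([242.4, 172.7], 0.26)]
{'time': 1.3, 'joint_positions': array([-1.4,  0.3,  1.5, -0. ,  1.3, -0.1]), 'dq': array([-0., -0., -0., -0., -0.,  0.]), 'tau': array([  0. , -43.1, -24.4,   0.1,   0. ,   0. ]), 'tool_pos': array([ 152.1, -502.5,  226.7]), 'tcp_rot': array([3.1, 0. , 0.3]), 'contact_force': array([0.4, 0.1, 0. ]), 'moment': array([ 0. ,  0. , -0.1]), 'finger_force': 0.0, 'grip_width': 91.77830693588182}
```

```bash
python3 - <<'E'
import cv2
a=cv2.imread('pics/t0.png')[80:300,90:430];cv2.imwrite('pics/tc.png',cv2.resize(a,None,fx=2.3,fy=2.3))
a=cv2.imread('pics/s0.png')[100:330,130:460];cv2.imwrite('pics/sc.png',cv2.resize(a,None,fx=2.4,fy=2.4))
E
```

```text
(no output)
```

View pics/tc.png

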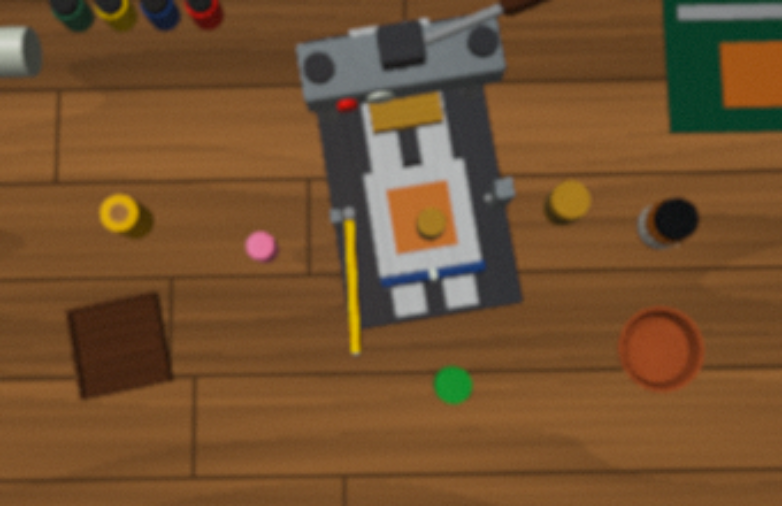

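View pics/sc.png

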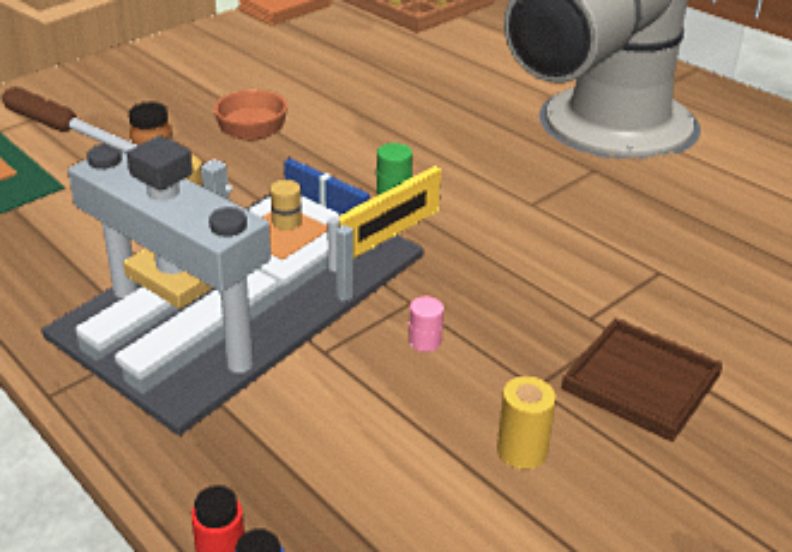

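The brass-like candidates in the top view are the small brass cylinder on the tan blank (277,177), a larger brass cylinder on the table (338,168), and the foil roll (142,172). Pink (203,187) and green (287,247) are excluded by the text. I choose the one on the blank, at (249,185) in the scene view. The tray is at (141,230), the bowl at (377,231) and the jar at (383,176).

```bash
cat > fit.py <<'E'
from h import *
from scipy.optimize import least_squares
np.set_printoptions(precision=1,suppress=True)
def best(c,t,near=None,tol=25):
    L=pinpoint(c,t)
    if near is not None: L=[r for r in L if np.hypot(*(np.array(r['location'])-near))<tol]
    return np.array(L[0]['location']) if L else None
E
python3 - <<'E'
from fit import *
capture('scene');capture('top')
near={('weight_mid','top'):(277,177),('weight_mid','scene'):(249,183)}
O=[]
for c in('scene','top'):
    for t in 'weight_mid tray_in bed_push bed_plate press guard_hinge guard_mid bed_home bowl_mid jar_mid foil_mid press_head'.split():
        p=best(c,t,near.get((t,c)))
        if p is not None: O.append((c,t,p))
for t in 'weight_mid tray_in bed_push bed_plate press guard_hinge guard_mid bed_home bowl_mid jar_mid foil_mid'.split():
    r=[ray(c,p) for c,u,p in O if u==t]
    if len(r)==2: print(t,*tri(r))
def rot(a):return np.array([[np.cos(a),-np.sin(a)],[np.sin(a),np.cos(a)]])
def model(q):
    x,y,a,xh,xb,g=q;a/=100;g/=100
    P=lambda u,v,z:np.r_[np.array([x,y])+rot(a)@[u,v],z]
    M={'press':P(0,0,0),'bed_home':P(xh,0,73),'bed_push':P(xb,0,73),'bed_plate':P(xb+83,0,55),'guard_hinge':P(-92,90,82)}
    # outer face -x side; rotate: opens toward -x. panel dir -y rotated by -g
    n=rot(-g)@[-5,-88];M['guard_mid']=P(-92+n[0],90+n[1],82);return M
S=[(c,t,p) for c,t,p in O if t in model([0]*6)]
f=lambda q:np.concatenate([proj(c,model(q)[t])-p for c,t,p in S])
r=least_squares(f,[550,0,10,-60,-170,160],loss='soft_l1',f_scale=1.5)
print(r.x)
for (c,t,p),e in zip(S,f(r.x).reshape(-1,2)):print(c,t,p,e)
im=cv2.imread('pics/t0.png');h=cv2.cvtColor(im,cv2.COLOR_BGR2HSV)
m=cv2.inRange(h,(105,150,60),(125,255,255));m[:180]=0;m[:,:230]=0;m[:,330:]=0
ys,xs=np.nonzero(m);print('blue',len(xs),xs.min(),xs.max())
w=np.array([atz('top',(u,v),93)[:2] for u,v in zip(xs,ys)]);c=w.mean(0);d=np.linalg.svd(w-c)[2][0];d*=np.sign(d[1]);print('bar',c,'yaw',np.arctan2(-d[0],d[1]),'span',np.ptp((w-c)@d))
a=cv2.imread('pics/t0.png')[150:215,250:350];b=cv2.imread('pics/s0.png')[150:215,200:300]
cv2.imwrite('pics/close.png',cv2.resize(np.hstack([a,b]),None,fx=4,fy=4))
E
```

```text
weight_mid [594.7 -47.5  82.4] [2.4, 2.4]
bed_plate [604.4 -44.5  50. ] [3.9, 3.9]
press [703.3 -30.5 -10.1] [3.5, 3.5]
guard_hinge [601.8  50.4  81.1] [0.2, 0.2]
bed_home [627.6 -29.6  81.7] [3.8, 3.8]
bowl_mid [ 430.8 -349.     6.7] [4.0, 4.0]
jar_mid [ 493.7 -194.3   54.2] [184.6, 184.6]
foil_mid [615.4 340.6  47. ] [3.4, 3.4]
[ 704.5  -26.5   12.1  -79.1 -183.5   68.2]
scene bed_plate [244.6 195.9] [ 2.5 -0.4]
scene press [223.2 229.3] [-1.  -2.1]
scene guard_hinge [268.  201.4] [0.1 0. ]
scene guard_mid [265.6 203.2] [ -0.1 -19.7]
scene bed_home [243.5 192.3] [-2.1  1.2]
top bed_plate [273.4 174.4] [-1.1 -1.3]
top press [269.2 144.6] [-1.9 -0.2]
top guard_hinge [241.7 173.1] [-0.5 -0.1]
top bed_home [270.1 162.8] [1.4 2.1]
blue 102 256 300
bar [525.  -54.7] yaw 0.1469733429968967 span 126.6071155728545
```

View pics/close.png

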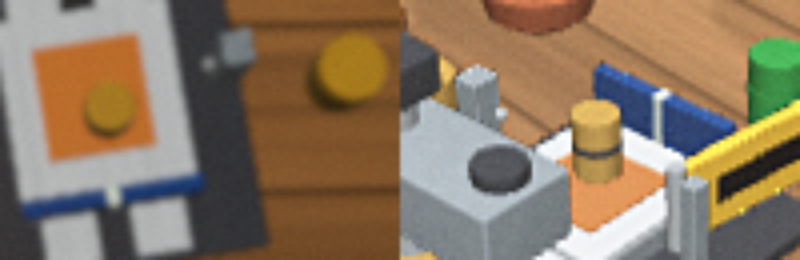

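Top-left in the crop, the small brass weight stands on the blank. The big one at (338,168) stands on the table, so the choice holds. Next I refine the poses from colour edges and picture points.

```bash
python3 - <<'E'
from fit import *
T=lambda u,v,z:atz('top',(u/2.3+90-.28,v/2.3+80-.28),z)[:2]
fl,fr=T(362,328,15),T(521,300,15);d=fl-fr;print('slab front',fl,fr,np.linalg.norm(d),'yaw',np.arctan2(-d[0],d[1]),'mid',(fl+fr)/2)
# beam front edge z190
a,b=T(308,102,190),T(505,73,190);d=a-b;print('beam',a,b,np.linalg.norm(d),np.arctan2(-d[0],d[1]))
for n,p in dict(bl=(380,285),br=(485,268)).items():print(n,T(*p,93))
print('mark',T(434,274,93),'hinge end',T(349,222,112),'free end',T(355,354,112),'post hinge',T(338,213,110),'catch',T(505,187,110))
im=cv2.imread('pics/t0.png');h=cv2.cvtColor(im,cv2.COLOR_BGR2HSV)
# orange blank vs brass
c=h[176,277];print('brass hsv',c,'tan',h[165,268])
sub=h[160:192,258:292].astype(int)
m=((sub[:,:,0]>=c[0]-3)&(sub[:,:,0]<=c[0]+3)&(sub[:,:,2]<200)&(sub[:,:,1]>150)).astype('uint8')
n,l,s,ce=cv2.connectedComponentsWithStats(m);i=1+np.argmax(s[1:,4]);pc=ce[i]+[258,160];print('weight top',pc,s[i],atz('top',pc,105))
rt=ray('top',pc)
# tray
for k,p in dict(a=(69,311),b=(157,293),c=(172,379),d=(81,397)).items():print('tray',k,T(*p,18))
capture('scene')
for t,near in (('weight_mid',(249,184)),('tray_in',(396,258))):
    r=[x for x in regions_of('scene',t) if np.hypot(*(np.array(x['location'])-near))<12]
    for x in r[:1]:
        ys,xs=np.nonzero(x['pixels']);print(t,x['location'],xs.min(),xs.max(),ys.min(),ys.max(),len(xs))
print('scene top face centre (249,179.?)'); 
for z in (80,105): print(z,proj('scene',atz('top',pc,z)))
for k,(u,v) in dict(pinkish_traycorner=(0,0)).items():pass
S=lambda u,v,z:atz('scene',(u/2.4+130-.3,v/2.4+100-.3),z)[:2]
for p in ((563,380),(618,320),(721,368),(674,434)):print('tray scene',S(*p,18))
E
```

```text
slab front [462.4  39. ] [ 495.5 -170. ] 211.58508203688584 yaw 0.15698893744692935 mid [478.9 -65.5]
beam [715.7  90.5] [ 745.7 -135.2] 227.63277009113798 0.13194200337791995
bl [512.5  13.2]
br [ 531.2 -115.8]
mark [524.9 -53.2] hinge end [588.2  49.3] free end [429.4  43.8] post hinge [599.8  62.7] catch [ 628.4 -141.4]
brass hsv [ 20 202 164] tan [ 14 197 186]
weight top [277.1 176.4] [ 13  10  13  14 132] [587.1 -50.4 105. ]
tray a [490.9 422.8]
tray b [512.5 307.6]
tray c [400.6 286.1]
tray d [379.5 403.8]
weight_mid [249.4, 184.3] 243 255 175 195 226
scene top face centre (249,179.?)
80 [247.8 184.6]
105 [248.8 176.8]
tray scene [521.4 318.6]
tray scene [401.8 296.7]
tray scene [385.4 411.8]
tray scene [500.2 434.6]
```

```bash
cat > to.py <<'E'
import sys,numpy as np
from plant import get_obs
from scipy.spatial.transform import Rotation as R
o=get_obs();x,y,z,yaw=map(float,sys.argv[1:5]);c=R.from_euler('xyz',o['tcp_rot'])
t=R.from_euler('xyz',[np.pi,0,yaw])
print('turn units',np.round(np.degrees((c.inv()*t).as_rotvec())/4,2),'shift after turn',np.round(t.inv().apply(np.array([x,y,z])-o['tool_pos'])/30,2),'before',np.round(c.inv().apply(np.array([x,y,z])-o['tool_pos'])/30,2))
print(np.round(o['tool_pos'],1),np.round(o['tcp_rot'],3),'F',np.round(o['contact_force'],1),round(o['grip_width'],1),round(o['finger_force'],1),round(o['time'],2),np.round(o['joint_positions'],2))
E
python3 to.py 588 -50 200 0.145; python3 -m pendant '[0,0,0,0,0,1,-1]'; python3 to.py 588 -50 200 0.145
```

```text
turn units [0.   0.   2.13] shift after turn [ 16.56 -12.83   0.89] before [ 18.28 -10.23   0.89]
[ 152.1 -502.5  226.7] [3.142 0.    0.294] F [0.3 0.  0.1] 92.0 0.0 2.75 [-1.42  0.34  1.52 -0.    1.28 -0.15]
time: 2.85
tool_pos: [152.0, -502.5, 226.7]
tcp_rot: [3.142, 0.0, 0.223]
contact_force: [-0.2, 0.2, 0.4]
grip_width: 91.7
finger_force: 0.0
turn units [0.   0.   1.12] shift after turn [ 16.56 -12.83   0.89] before [ 17.51 -11.49   0.89]
[ 152.  -502.5  226.7] [3.142 0.    0.223] F [-0.2  0.2  0.4] 91.7 0.0 2.85 [-1.42  0.34  1.52 -0.    1.28 -0.08]
```

```bash
python3 -m pendant '[0,0,0,0,0,1,-1, 0.5,-0.4,0,0,0,0.12,-1, 1,-0.8,0,0,0,0,-1, 1,-0.8,0,0,0,0,-1, 1,-0.8,0,0,0,0,-1, 1,-0.8,0,0,0,0,-1, 1,-0.8,0,0,0,0,-1, 1,-0.8,0,0,0,0,-1, 1,-0.8,0,0,0,0,-1, 1,-0.8,0,0,0,0,-1, 1,-0.8,0,0,0,0,-1, 1,-0.8,0,0,0,0,-1]' >/dev/null; python3 to.py 588 -50 150 0.145
```

```text
turn units [ 0.01 -0.    0.01] shift after turn [ 6.03 -4.38  2.56] before [ 6.03 -4.37  2.56]
[ 427.9 -206.   226.9] [ 3.141 -0.     0.146] F [ 0.4 -0.8 -0.5] 91.6 0.0 4.05 [-0.61  0.25  1.65 -0.    1.24  0.81]
```

```bash
python3 -m pendant '[1,-0.7,0.4,0,0,0,-1, 1,-0.7,0.4,0,0,0,-1, 1,-0.7,0.4,0,0,0,-1, 1,-0.7,0.4,0,0,0,-1, 1,-0.7,0.4,0,0,0,-1, 0.7,-0.6,0.3,0,0,0,-1, 0.3,-0.25,0.2,0,0,0,-1, 0,0,0,0,0,0,-1]' >/dev/null; python3 to.py 588 -50 72 0.145; python3 - <<'E'
from fit import *
save('scene','s1.png');save('top','t1.png')
a=cv2.imread('pics/t1.png')[120:230,220:340];b=cv2.imread('pics/s1.png')[120:230,190:310]
cv2.imwrite('pics/c1.png',cv2.resize(np.hstack([a,b]),None,fx=3.3,fy=3.3))
for c in('top','scene'):print([(np.round(r['location'],1),round(r['score'],2)) for r in pinpoint(c,'weight_mid')[:4]])
E
```

```text
turn units [-0.01  0.03  0.04] shift after turn [ 0.07 -0.03  2.62] before [ 0.08 -0.02  2.62]
[586.  -51.1 150.6] [-3.141e+00  2.000e-03  1.480e-01] F [-0.3 -0.1  0.8] 91.4 0.0 4.85 [-0.22  0.52  1.45 -0.    1.17  1.21]
[(array([336.7, 166.7]), 0.84), (array([207.4, 186.7]), 0.68)]
[(array([247. , 184.1]), 0.77), (array([307.6, 236.5]), 0.61), (array([208.2, 177.4]), 0.58), (array([294.3, 175.1]), 0.52)]
```

View pics/c1.png

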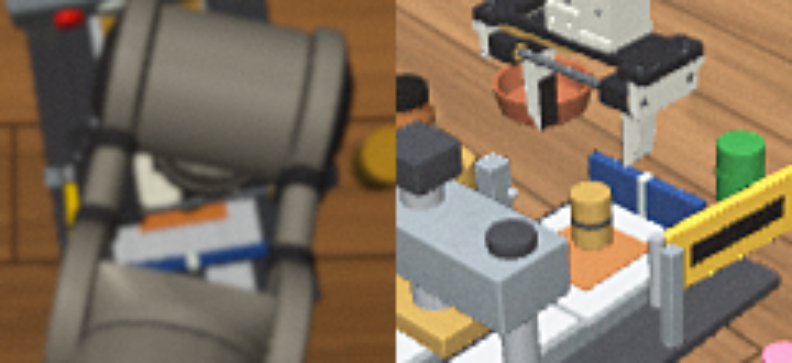

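The weight shows at crop (592,215) in the scene view, with the open fingers straddling it at (540,95) and (640,135). That is centred, so I descend and grip.

```bash
python3 -m pendant '[0.07,-0.03,0.7,0,0,0,-1, 0,0,0.7,0,0,0,-1, 0,0,0.6,0,0,0,-1, 0,0,0.4,0,0,0,-1, 0,0,0.2,0,0,0,-1, 0,0,0,0,0,0,0, 0,0,0,0,0,0,0.5, 0,0,0,0,0,0,1, 0,0,0,0,0,0,1, 0,0,0,0,0,0,1, 0,0,0,0,0,0,1]'; python3 to.py 588 -50 72 0.145
```

```text
time: 6.15
tool_pos: [588.2, -50.9, 73.9]
tcp_rot: [3.141, -0.0, 0.146]
contact_force: [-0.2, 0.1, -1.2]
grip_width: 48.4
finger_force: 0.0
turn units [ 0.   -0.01  0.01] shift after turn [-0.   -0.03  0.06] before [-0.   -0.03  0.06]
[588.2 -50.9  73.9] [ 3.141 -0.     0.146] F [-0.2  0.1 -1.2] 48.4 0.0 6.15 [-0.22  0.61  1.53 -0.    1.    1.21]
```

```bash
python3 -m pendant '[0,0,0,0,0,0,1, 0,0,0,0,0,0,1, 0,0,0,0,0,0,1, 0,0,0,0,0,0,1, 0,0,0,0,0,0,1]'; 
```

```text
time: 6.65
tool_pos: [588.0, -50.5, 73.8]
tcp_rot: [-3.141, -0.0, 0.146]
contact_force: [-0.5, 2.5, 3.0]
grip_width: 35.1
finger_force: 30.0
```

```bash
python3 -m pendant '[0,0,-0.3,0,0,0,1, 0,0,-0.7,0,0,0,1, 0,0,-1,0,0,0,1, 0,0,-1,0,0,0,1, 0,0,-0.7,0,0,0,1, 0,0,-0.2,0,0,0,1]'; python3 to.py 449 360 120 0.145
```

```text
time: 7.25
tool_pos: [589.0, -51.5, 193.3]
tcp_rot: [3.139, -0.004, 0.146]
contact_force: [1.5, -1.5, -3.7]
grip_width: 35.4
finger_force: 30.0
turn units [ 0.03 -0.05  0.01] shift after turn [ -2.64 -14.25   2.44] before [ -2.64 -14.25   2.4 ]
[589.  -51.5 193.3] [ 3.139 -0.004  0.146] F [ 1.5 -1.5 -3.7] 35.4 30.0 7.25 [-0.22  0.49  1.39 -0.    1.26  1.21]
```

```bash
python3 -m pendant '[-0.1,-0.5,0,0,0,0,1, -0.2,-1,0,0,0,0,1, -0.2,-1,0,0,0,0,1, -0.2,-1,0,0,0,0,1, -0.2,-1,0,0,0,0,1, -0.2,-1,0,0,0,0,1, -0.2,-1,0,0,0,0,1, -0.2,-1,0,0,0,0,1, -0.2,-1,0,0,0,0,1, -0.2,-1,0,0,0,0,1, -0.2,-1,0,0,0,0,1, -0.2,-1,0.2,0,0,0,1]' >/dev/null;  python3 -m pendant '[-0.2,-1,0.3,0,0,0,1, -0.2,-1,0.5,0,0,0,1, -0.1,-0.5,0.5,0,0,0,1, 0,-0.25,0.5,0,0,0,1, 0,0,0.2,0,0,0,1, 0,0,0,0,0,0,1]'; python3 to.py 449 360 27 0.145; python3 - <<'E'
from fit import *
b=save('scene','s2.png');a=save('top','t2.png')
cv2.imwrite('pics/c2.png',cv2.resize(np.hstack([a[180:290,90:210],b[200:310,330:450]])[:,:,::-1],None,fx=3.3,fy=3.3))
L=[]
for c in('top','scene'):
    r=[(np.round(r['location'],1),round(r['score'],2)) for r in pinpoint(c,'tray_in')[:2]];print(r);L.append([atz(c,x[0],6) for x in r])
print(L)
E
```

```text
time: 9.05
tool_pos: [442.5, 358.6, 123.1]
tcp_rot: [3.14, 0.003, 0.145]
contact_force: [0.1, -1.1, -4.4]
grip_width: 35.5
finger_force: 30.0
turn units [0.03 0.04 0.01] shift after turn [ 0.22 -0.01  3.2 ] before [ 0.23 -0.02  3.2 ]
[442.5 358.6 123.1] [3.14e+00 3.00e-03 1.45e-01] F [ 0.1 -1.1 -4.4] 35.5 30.0 9.05 [ 0.55  0.52  1.54 -0.    1.08  1.97]
[(array([141. , 226.2]), 0.96)]
[(array([395.8, 260.9]), 0.93), (array([237.4, 195.1]), 0.54)]
[[array([456.3, 361.6,   6. ])], [array([460. , 367.8,   6. ]), array([ 583.7, -117.1,    6. ])]]
```

View pics/c2.png

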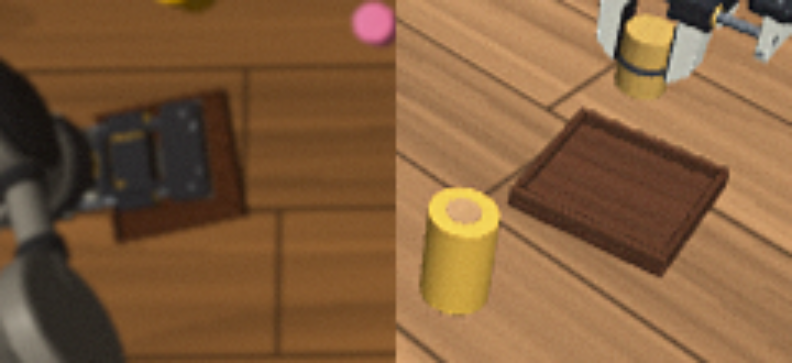

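The weight hangs upright in the fingers (crop (640,55)), and the tray is clear at (620,190). I correct by about 10 mm in x and lower.

```bash
python3 -m pendant '[0.36,-0.06,0.5,0,0,0,1, 0,0,0.8,0,0,0,1, 0,0,0.8,0,0,0,1, 0,0,0.5,0,0,0,1, 0,0,0.3,0,0,0,1, 0,0,0.15,0,0,0,1, 0,0,0.1,0,0,0,1, 0,0,0,0,0,0,1]'; python3 to.py 453 362 25 0.145
```

```text
time: 10.05
tool_pos: [453.6, 363.3, 30.6]
tcp_rot: [-3.141, -0.001, 0.146]
contact_force: [0.1, 0.1, -4.6]
grip_width: 35.4
finger_force: 30.0
turn units [-0.   -0.01  0.01] shift after turn [-0.03  0.04  0.19] before [-0.03  0.04  0.19]
[453.6 363.3  30.6] [-3.141e+00 -1.000e-03  1.460e-01] F [ 0.1  0.1 -4.6] 35.4 30.0 10.05 [ 0.54  0.66  1.59 -0.    0.89  1.97]
```

```bash
python3 -m pendant '[0,0,0.07,0,0,0,1, 0,0,0.05,0,0,0,1, 0,0,0.04,0,0,0,1, 0,0,0.04,0,0,0,1, 0,0,0,0,0,0,1]'; python3 to.py 453 362 25 0.145
```

```text
time: 10.55
tool_pos: [453.4, 363.3, 24.8]
tcp_rot: [-3.142, -0.0, 0.146]
contact_force: [-1.9, -1.2, 2.3]
grip_width: 35.8
finger_force: 30.0
turn units [-0.   -0.01  0.01] shift after turn [-0.02  0.04 -0.01] before [-0.02  0.04 -0.01]
[453.4 363.3  24.8] [-3.142 -0.     0.146] F [-1.9 -1.2  2.3] 35.8 30.0 10.55 [ 0.54  0.67  1.6  -0.    0.88  1.97]
```

```bash
python3 -m pendant '[0,0,0,0,0,0,0.2, 0,0,0,0,0,0,-0.2, 0,0,0,0,0,0,-0.3, 0,0,0,0,0,0,-0.3, 0,0,0,0,0,0,-0.3, 0,0,-0.3,0,0,0,-0.3, 0,0,-0.7,0,0,0,-0.3, 0,0,-1,0,0,0,-0.3, 0,0,-1,0,0,0,-0.3, 0,0,-1,0,0,0,-0.3, 0,0,-1,0,0,0,-0.3, 0,0,-0.5,0,0,0,0]'; python3 -m pendant '[0.5,0.5,0,0,0,0,1, -0.5,1,0,0,0,0,1, -1,1,0,0,0,0,1, -1,1,0,0,0,0,1]'
python3 - <<'E'
from fit import *
b=save('scene','s3.png');a=save('top','t3.png')
cv2.imwrite('pics/c3.png',cv2.resize(np.hstack([a[120:290,90:310],b[140:310,230:450]])[:,:,::-1],None,fx=1.8,fy=1.8))
E
python3 to.py 453 362 25 0.145
```

```text
time: 11.75
tool_pos: [454.2, 363.8, 193.0]
tcp_rot: [-3.14, -0.005, 0.146]
contact_force: [-0.0, 0.2, 0.1]
grip_width: 55.3
finger_force: 0.0
time: 12.15
tool_pos: [408.5, 249.5, 189.5]
tcp_rot: [3.141, -0.0, 0.146]
contact_force: [0.6, -0.7, 0.2]
grip_width: 24.1
finger_force: 0.0
turn units [ 0.03  0.06 -0.01] shift after turn [ 2.12 -3.55  5.47] before [ 2.14 -3.56  5.46]
[405.3 247.3 189.2] [3.14  0.004 0.144] F [-0.6  0.5 -0.1] 16.6 0.0 12.25 [ 0.39  0.29  1.71 -0.    1.14  1.81]
```

View pics/c3.png

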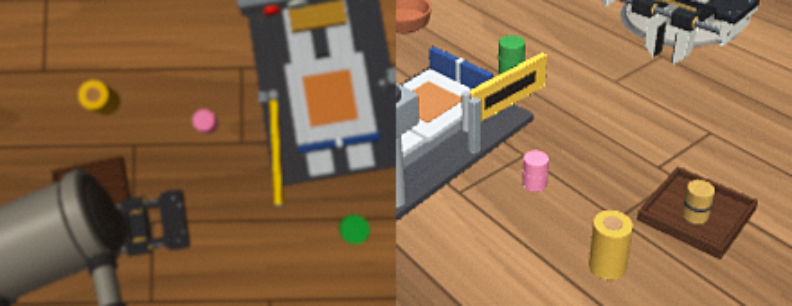

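The weight stands upright near the middle of the tray (crop (698,200)). Next I go behind the white mark, which is at crop (338,142).

```bash
python3 to.py 489 -58.8 150 0.145; python3 - <<'E'
from fit import *
im=cv2.imread('pics/t3.png');h=cv2.cvtColor(im,cv2.COLOR_BGR2HSV)
m=cv2.inRange(h,(105,150,60),(125,255,255));m[:180]=0;m[:,:230]=0;m[:,330:]=0
ys,xs=np.nonzero(m)
w=np.array([atz('top',(u,v),93)[:2] for u,v in zip(xs,ys)]);c=w.mean(0);d=np.linalg.svd(w-c)[2][0];d*=np.sign(d[1]);print('bar',c,'mid of ends',((w-c)@d).min()/2+((w-c)@d).max()/2,'yaw',np.arctan2(-d[0],d[1]),'span',np.ptp((w-c)@d))
for c in('top','scene'):
  r=pinpoint(c,'bed_push')[:2];print(c,[(np.round(x['location'],1),round(x['score'],2),atz(c,x['location'],73)) for x in r])
E
```

```text
turn units [ 0.03  0.06 -0.01] shift after turn [ 1.28 10.5   1.31] before [ 1.3  10.5   1.32]
[405.3 247.3 189.2] [3.14  0.004 0.144] F [-0.6  0.5 -0.1] 16.6 0.0 12.25 [ 0.39  0.29  1.71 -0.    1.14  1.81]
bar [525.  -54.8] mid of ends 2.3613733042233243 yaw 0.1458028223522907 span 126.14889902732307
top [(array([280.8, 201.7]), 0.8, array([518.3, -60.7,  73. ]))]
scene [(array([266.2, 182.3]), 0.88, array([537. , -34.3,  73. ]))]
```

```bash
python3 -m pendant '[0.1,0.5,0,0,0,0,1, 0.1,1,0,0,0,0,1, 0.1,1,0,0,0,0,1, 0.1,1,0,0,0,0,1, 0.1,1,0,0,0,0,1, 0.1,1,0,0,0,0,1, 0.1,1,0,0,0,0,1, 0.1,1,0,0,0,0,1, 0.1,1,0,0,0,0,1, 0.1,1,0.3,0,0,0,1, 0.1,0.7,0.6,0,0,0,1, 0.1,0.3,0.3,0,0,0,1]' >/dev/null; python3 -m pendant '[0,0,0,0,0,0,1, 0,0,0,0,0,0,1]' >/dev/null; python3 to.py 489 -58.4 70 0.145
```

```text
turn units [-0.   -0.    0.02] shift after turn [-0.08  0.1   2.78] before [-0.08  0.1   2.78]
[490.9 -55.  153.4] [-3.141 -0.     0.146] F [0.4 0.6 0.3] 0.3 0.0 13.75 [-0.27  0.36  1.72  0.    1.06  1.16]
```

```bash
python3 -m pendant '[-0.08,0.1,0.8,0,0,0,1, 0,0,0.9,0,0,0,1, 0,0,0.7,0,0,0,1, 0,0,0.4,0,0,0,1, 0,0,0,0,0,0,1]'; python3 to.py 489 -58.4 70 0.145
python3 - <<'E'
from fit import *
b=save('scene','s4.png');a=save('top','t4.png')
cv2.imwrite('pics/c4.png',cv2.resize(np.hstack([a[140:250,220:340],b[120:230,210:330]])[:,:,::-1],None,fx=3.3,fy=3.3))
E
```

```text
time: 14.25
tool_pos: [488.1, -58.1, 68.6]
tcp_rot: [-3.141, 0.002, 0.147]
contact_force: [0.0, 0.1, 0.9]
grip_width: 0.4
finger_force: 0.0
turn units [-0.01  0.02  0.03] shift after turn [ 0.03  0.01 -0.05] before [ 0.03  0.01 -0.05]
[488.1 -58.1  68.6] [-3.141e+00  2.000e-03  1.470e-01] F [0.  0.1 0.9] 0.4 0.0 14.25 [-0.27  0.48  1.82  0.    0.85  1.15]
```

View pics/c4.png

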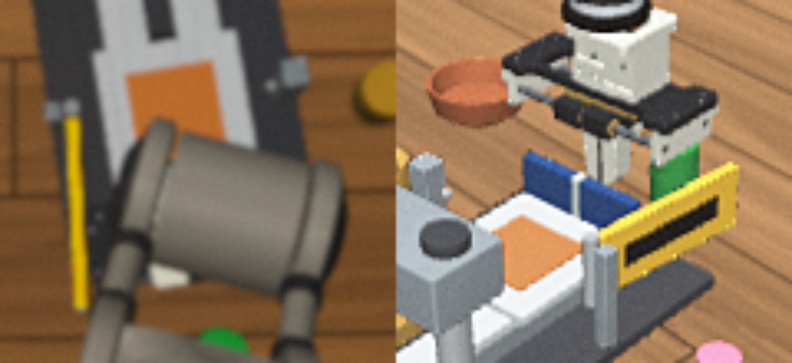

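```bash
python3 - <<'E'
from fit import *
for u,v in((577,175),(524,153),(638,205)):
    print(atz('scene',((u-396)/3.3+210-.35,v/3.3+120-.35),93))
u=np.array([np.cos(.145),np.sin(.145)])
print([ (proj('scene',np.r_[np.array([488.1,-58.1])+u*k,93])-[210,120])*3.3+[396,0] for k in (0,30,37)])
E
```

```text
[527.3 -53.1  93. ]
[ 539.1 -114.1   93. ]
[519.4  18.6  93. ]
[array([605.8, 156.5]), array([583.7, 169.8]), array([578.4, 173. ])]
```

Both views put the mark at (526,-53), and the finger line runs through it. I push in.

```bash
python3 -m pendant '[0.4,0,0,0,0,0,1, 0.3,0,0,0,0,0,1, 0.2,0,0,0,0,0,1, 0.2,0,0,0,0,0,1, 0.2,0,0,0,0,0,1, 0.2,0,0,0,0,0,1]'; python3 -m pendant '[0.2,0,0,0,0,0,1, 0.3,0,0,0,0,0,1, 0.3,0,0,0,0,0,1, 0.3,0,0,0,0,0,1]'; python3 to.py 625 -38 70 0.145
```

```text
time: 14.95
tool_pos: [531.5, -52.5, 69.9]
tcp_rot: [-3.141, 0.004, 0.146]
contact_force: [-8.5, -1.9, 6.7]
grip_width: 0.4
finger_force: 4.5
time: 15.35
tool_pos: [564.4, -47.7, 69.8]
tcp_rot: [-3.141, 0.004, 0.146]
contact_force: [-8.8, -2.1, 5.5]
grip_width: 0.5
finger_force: 4.1
turn units [-0.01  0.05  0.02] shift after turn [ 2.04 -0.03 -0.01] before [ 2.04 -0.03 -0.01]
[564.4 -47.7  69.8] [-3.141  0.004  0.146] F [-8.8 -2.1  5.5] 0.5 4.1 15.35 [-0.22  0.58  1.6  -0.    0.96  1.21]
```

```bash
python3 -m pendant '[0.3,0,0,0,0,0,1, 0.3,0,0,0,0,0,1, 0.3,0,0,0,0,0,1]'|grep -E "tool_pos|contact"; python3 -m pendant '[0.2,0,0,0,0,0,1, 0.1,0,0,0,0,0,1, 0.1,0,0,0,0,0,1]'|grep -E "tool_pos|contact";python3 -m pendant '[0.1,0,0,0,0,0,1, 0.1,0,0,0,0,0,1]'|grep -E "tool_pos|contact"
```

```text
tool_pos: [591.2, -43.8, 69.9]
contact_force: [-8.2, -0.6, 4.7]
tool_pos: [602.9, -42.1, 69.8]
contact_force: [-7.5, -0.8, 5.5]
tool_pos: [608.9, -41.3, 69.8]
contact_force: [-8.3, -1.1, 5.1]
```

```bash
python3 -m pendant '[0.1,0,0,0,0,0,1, 0.1,0,0,0,0,0,1]'|grep -E "tool_pos|contact"; python3 -m pendant '[0.1,0,0,0,0,0,1]'|grep -E "tool_pos|contact";python3 -m pendant '[0.1,0,0,0,0,0,1]'|grep -E "tool_pos|contact"
```

```text
tool_pos: [614.8, -40.4, 69.9]
contact_force: [-7.7, -0.7, 4.5]
tool_pos: [615.8, -40.2, 69.9]
contact_force: [-24.0, -4.3, 16.8]
tool_pos: [615.7, -40.2, 69.9]
contact_force: [-35.2, -7.2, 24.1]
```

Stopped firmly at the predicted place. I back off, rise and look.

```bash
python3 -m pendant '[-0.3,0,0,0,0,0,1, -0.7,0,0,0,0,0,1, -0.8,0,-0.6,0,0,0,1, -0.5,-0.3,-1,0,0,0,1, 0,-0.7,-1,0,0,0,1, 0,-1,-0.6,0,0,0,1, -0.5,-1,0,0,0,0,1, -1,-1,0,0,0,0,1, -1,-1,0,0,0,0,1, -1,-1,0,0,0,0,1, -1,-1,0,0,0,0,1, -1,-1,0,0,0,0,1]'>/dev/null; python3 to.py 450 150 75 0.145
python3 - <<'E'
from fit import *
b=save('scene','s5.png');a=save('top','t5.png')
cv2.imwrite('pics/c5.png',cv2.resize(np.hstack([a[90:250,190:350],b[120:280,200:360]])[:,:,::-1],None,fx=2.5,fy=2.5))
h=cv2.cvtColor(a,cv2.COLOR_RGB2HSV)
m=cv2.inRange(h,(105,150,60),(125,255,255));m[:140]=0;m[:,:230]=0;m[:,330:]=0;m[230:]=0
ys,xs=np.nonzero(m)
w=np.array([atz('top',(u,v),93)[:2] for u,v in zip(xs,ys)]);c=w.mean(0);d=np.linalg.svd(w-c)[2][0];d*=np.sign(d[1]);print('bar',c,'yaw',np.arctan2(-d[0],d[1]),'span',np.ptp((w-c)@d))
m=cv2.inRange(h,(24,150,100),(35,255,255));m[:150]=0;m[:,:215]=0;m[:,265:]=0;m[260:]=0
ys,xs=np.nonzero(m)
w=np.array([atz('top',(u,v),112)[:2] for u,v in zip(xs,ys)]);c=w.mean(0);d=np.linalg.svd(w-c)[2][0];t=(w-c)@d;print('guard top',len(xs),c,c+d*t.min(),c+d*t.max())
E
```

```text
turn units [-0.01 -0.03  0.01] shift after turn [3.07 0.95 3.03] before [3.06 0.95 3.04]
[354.9 165.  165.9] [-3.141e+00 -2.000e-03  1.450e-01] F [ 0.1  0.8 -0.3] 0.2 0.0 17.75 [0.24 0.17 1.95 0.   1.02 1.66]
bar [628.6 -37.5] yaw 0.1486694574733831 span 124.91869132354967
guard top 213 [512.5  46.9] [589.1  49.9] [433.7  43.8]
```

View pics/c5.png

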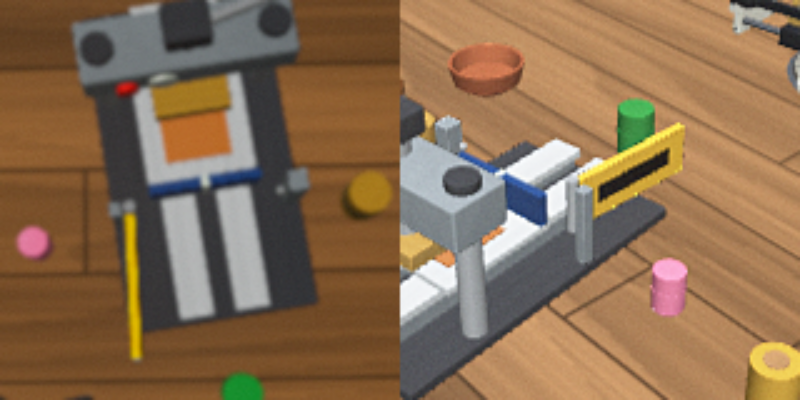

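The bed is home and square (bar centre (629,-37), moved 105 mm), and the guard is still open from (589,50) to (434,44). I compute an arc to push its outer (left) face.

```bash
python3 - <<'E'
import numpy as np
np.set_printoptions(precision=2,suppress=True)
a=.145;H=np.array([597.,50.]);hx,hy=8,16
rot=lambda t:np.array([[np.cos(t),-np.sin(t)],[np.sin(t),np.cos(t)]])
tx=rot(a)@[1,0];ty=np.array([np.sin(a),-np.cos(a)])
prev=None
for g in np.r_[1.7,np.arange(1.6,-.01,-.1)]:
    n=rot(a-g)@[-1,0];p=rot(a-g)@[0,-1]
    r=95
    P=H+r*p+n*(5+hx*abs(n@tx)+hy*abs(n@ty))
    if prev is not None:D=(P-prev)/30;print(round(g,1),P,np.array([D@tx,D@ty]))
    prev=P
E
python3 to.py 500 95 150 0.145
```

```text
1.6 [500.18  60.11] [-0.1   0.33]
1.5 [499.59  50.68] [-0.06  0.31]
1.4 [499.83  41.53] [-0.04  0.3 ]
1.3 [500.98  32.26] [-0.01  0.31]
1.2 [503.11  22.99] [0.03 0.32]
1.1 [506.23  13.81] [0.06 0.32]
1.0 [510.36   4.85] [0.09 0.32]
0.9 [515.51  -3.76] [0.13 0.31]
0.8 [521.64 -11.91] [0.16 0.3 ]
0.7 [528.73 -19.45] [0.2  0.28]
0.6 [536.71 -26.27] [0.23 0.26]
0.5 [545.52 -32.23] [0.26 0.24]
0.4 [555.04 -37.24] [0.29 0.21]
0.3 [565.17 -41.18] [0.32 0.18]
0.2 [575.78 -43.98] [0.34 0.14]
0.1 [586.73 -45.56] [0.35 0.1 ]
-0.0 [597.86 -45.88] [0.37 0.06]
turn units [-0.01  0.01  0.07] shift after turn [4.53 3.05 0.52] before [4.52 3.07 0.52]
[352.2 166.  165.7] [-3.141e+00  1.000e-03  1.500e-01] F [-0.1  0.2 -0.2] 0.7 0.0 17.85 [0.24 0.16 1.96 0.   1.02 1.66]
```

```bash
python3 -m pendant '[0.5,0.3,0,0,0,0,1, 1,0.7,0,0,0,0,1, 1,0.7,0,0,0,0,1, 1,0.7,0.2,0,0,0,1, 0.7,0.45,0.3,0,0,0,1, 0.33,0.2,0.5,0,0,0,1, 0,0,0.8,0,0,0,1, 0,0,0.7,0,0,0,1, 0,0,0.3,0,0,0,1, 0,0,0.1,0,0,0,1, 0,0,0,0,0,0,1]' >/dev/null; python3 to.py 500 70 76 0.145
```

```text
turn units [ 0.   -0.01  0.  ] shift after turn [-0.26  0.72  0.08] before [-0.26  0.72  0.08]
[504.5  92.6  78.4] [ 3.141e+00 -1.000e-03  1.450e-01] F [-0.8 -0.  -0. ] 0.5 0.0 18.95 [ 0.03  0.49  1.75 -0.    0.9   1.46]
```

```bash
python3 -m pendant '[-0.15,0.4,0.05,0,0,0,1, -0.1,0.4,0,0,0,0,1, -0.05,0.3,0,0,0,0,1, -0.05,0.3,0,0,0,0,1, -0.05,0.3,0,0,0,0,1, 0,0.3,0,0,0,0,1]'|grep -E "tool_pos|contact"; python3 -m pendant '[0.03,0.32,0,0,0,0,1, 0.06,0.32,0,0,0,0,1, 0.09,0.32,0,0,0,0,1, 0.13,0.31,0,0,0,0,1]'|grep -E "tool_pos|contact";python3 to.py 515.5 -3.8 76 0.145
```

```text
tool_pos: [500.3, 31.2, 76.8]
contact_force: [-0.0, 0.5, -0.0]
tool_pos: [515.4, -5.0, 76.6]
contact_force: [0.6, 0.7, 0.5]
turn units [-0.    0.01  0.01] shift after turn [ 0.01 -0.04  0.02] before [ 0.01 -0.04  0.02]
[515.4  -5.   76.6] [-3.142  0.     0.146] F [0.6 0.7 0.5] 0.5 0.5 19.95 [-0.16  0.5   1.75 -0.    0.9   1.27]
```

```bash
python3 -m pendant '[0.16,0.3,0,0,0,0,1, 0.2,0.28,0,0,0,0,1, 0.23,0.26,0,0,0,0,1]'|grep -E "tool_pos|contact"; python3 - <<'E'
from fit import *
b=save('scene','s6.png');a=save('top','t6.png')
cv2.imwrite('pics/c6.png',cv2.resize(np.hstack([a[120:250,200:340],b[110:240,210:350]])[:,:,::-1],None,fx=2.8,fy=2.8))
E
```

```text
tool_pos: [536.8, -27.3, 76.6]
contact_force: [-0.0, 1.0, 0.4]
```

View pics/c6.png

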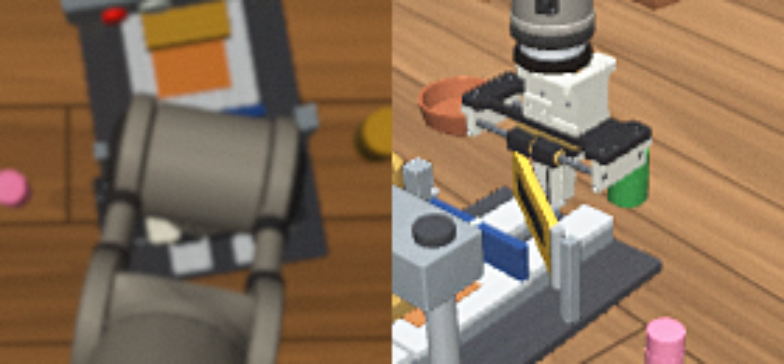

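The guard is swinging with the fingers on its outer face (crop (535,205)). I continue along the arc to the catch.

```bash
python3 -m pendant '[0.26,0.24,0,0,0,0,1, 0.29,0.21,0,0,0,0,1, 0.32,0.18,0,0,0,0,1, 0.34,0.14,0,0,0,0,1]'|grep -E "tool_pos|contact"; python3 -m pendant '[0.2,0.06,0,0,0,0,1, 0.1,0.03,0,0,0,0,1]'|grep -E "tool_pos|contact"; python3 -m pendant '[0.1,0,0,0,0,0,1, 0.1,0,0,0,0,0,1]'|grep -E "tool_pos|contact"; python3 -m pendant '[0.1,0,0,0,0,0,1, 0.1,0,0,0,0,0,1]'|grep -E "tool_pos|contact"
```

```text
tool_pos: [576.4, -44.6, 76.7]
contact_force: [-1.1, 1.2, -0.4]
tool_pos: [585.7, -45.8, 76.6]
contact_force: [0.2, 0.5, 1.1]
tool_pos: [590.8, -44.7, 76.7]
contact_force: [-1.0, 0.7, -0.4]
tool_pos: [593.8, -44.4, 76.6]
contact_force: [-10.3, -3.7, 6.2]
```

```bash
python3 -m pendant '[0.1,0,0,0,0,0,1, 0.1,0,0,0,0,0,1]'|grep -E "tool_pos|contact"; python3 -m pendant '[0.1,0,0,0,0,0,1]'|grep -E "tool_pos|contact"; python3 -m pendant '[0.1,0,0,0,0,0,1]'|grep -E "tool_pos|contact"
```

```text
tool_pos: [598.3, -44.0, 76.6]
contact_force: [-25.8, -7.7, 16.7]
tool_pos: [598.2, -44.0, 76.6]
contact_force: [-37.6, -10.4, 23.8]
tool_pos: [598.1, -44.0, 76.6]
contact_force: [-48.8, -12.9, 31.0]
```

Hard stop at the predicted shut position. I back off and check.

```bash
python3 -m pendant '[-0.4,0,0,0,0,0,1, -0.7,0,0,0,0,0,1, -0.8,0,-0.6,0,0,0,1, -0.5,-0.3,-1,0,0,0,1, 0,-0.7,-1,0,0,0,1, 0,-1,-0.6,0,0,0,1, -0.5,-1,0,0,0,0,1, -1,-1,0,0,0,0,1, -1,-1,0,0,0,0,1, -1,-1,0,0,0,0,1, -1,-1,0,0,0,0,1, 0,0,0,0,0,0,1]'>/dev/null
python3 - <<'E'
from fit import *
b=save('scene','s7.png');a=save('top','t7.png')
cv2.imwrite('pics/c7.png',cv2.resize(np.hstack([a[90:290,120:350],b[110:310,200:430]])[:,:,::-1],None,fx=1.73,fy=1.73))
h=cv2.cvtColor(a,cv2.COLOR_RGB2HSV)
for n,lo,hi,z in(('bar',(105,150,60),(125,255,255),93),('guard',(24,150,100),(35,255,255),112)):
    m=cv2.inRange(h,lo,hi);m[:140]=0;m[:,:230]=0;m[:,320:]=0;m[230:]=0
    ys,xs=np.nonzero(m)
    if len(xs)<5: continue
    w=np.array([atz('top',(u,v),z)[:2] for u,v in zip(xs,ys)]);c=w.mean(0);d=np.linalg.svd(w-c)[2][0];d*=np.sign(d[1]);print(n,c,'yaw',np.arctan2(-d[0],d[1]),'span',np.ptp((w-c)@d))
print(get_obs()['time'],get_obs()['tool_pos'],get_obs()['contact_force'])
E
```

```text
bar [629.6 -37.8] yaw 0.1473646911074862 span 127.68659127302202
guard [611.9 -35.5] yaw 0.14348699779152102 span 157.38460090929618
23.05 [373.3 136.2 173.3] [ 1.   0.1 -0.1]
```

View pics/c7.png

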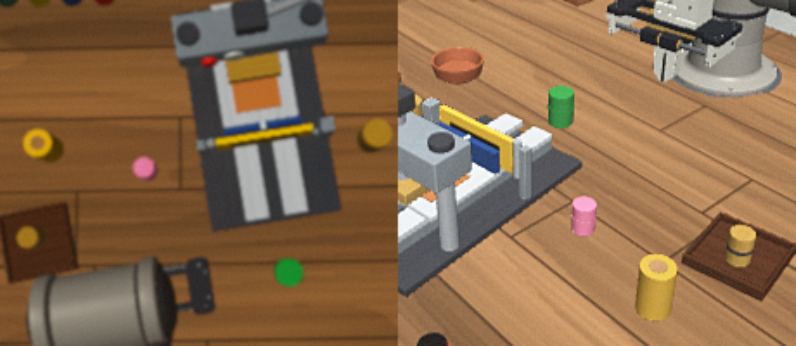

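The guard is shut and parallel to the bar (yaw 0.143 against 0.147), the bed is home, and the weight is upright in the tray at crop (740,245). I hand in.

```bash
python3 -c "
from plant import *
print(close_job())"
```

```text
the job is handed in; nothing more can be done
None
```

The job is handed in: the brass weight stands upright in the tray, the bed is fully home and the guard is shut at its end stop, as far as the cameras and forces show (no verdict was returned).

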